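# Press a row of candy balls home in a blister strip before sealing

### The arm

A 7-joint arm with a two-finger parallel gripper is mounted at the origin on the work surface. World frame = base frame: x ahead of the robot, y to its left, z up, the work surface at z = 0. Lengths are in m, angles in rad, forces in N, time in s.
With the tool pointing down it reaches from about 0.425 to 0.875 m from the base axis. Payload 8.4 kg.
Tool frame: the origin (TCP) lies at the very end of the fingers, on their centre line; the grasp point (between the pads) lies 19 mm behind it; z points along the fingers, y is the line along which they close (so a half turn about z gives the same grasp; the last joint's range is limited). The gripper opens to 85 mm and grips with 20 to 120 N. Pads are 22 mm wide; open, the fingers measure 114 mm over their backs; the gripper's body (76 mm by 85 mm) begins 54 mm behind the grasp point. The pads swing forward as they close: fully open they stand 13 mm farther back than shut.
Start: joints at [-1.3, 0.333, 0.04, 1.465, -0.013, 1.343, -0.059], TCP at [0.235, 0.606, 0.231] pointing down, gripper open.
Joint ranges: [-2.58, 2.58], [-0.38, 2.09], [-1.3, 1.39], [0.25, 2.4], [-1.5, 4.64], [0.08, 2.09], [-2.65, 2.65]. Speed limits (rad/s): [2.22, 2.22, 2.79, 2.79, 3.14, 3.14, 3.14].

### API

Orientations are given as a rotation vector (axis times angle).
In Python, from station import arm gives the robot as it stands.
- The arm moves only by the shell command python3 -m creep 'ROWS'. ROWS is JSON, a list of rows, each an object of numbers: "x", "y", "z": the shift along the tool's x, y, z in mm; "rx", "ry", "rz": the turn, a rotation vector about the tool's x, y, z in rad; "hand": the opening, from -1 (shut) to 1 (fully open). A call has exactly 5 rows; each row is the pose to reach, as a shift and turn from the pose commanded when the call began, along the tool's axes at that moment; what a row does not reach only later rows make up. A row lasts 1/12 s, in which the tool goes at most 41.7 mm and 7.16 degrees, less where a joint would pass 70% of its speed; a pose out of reach is approached as far as the arm can. A call with a gripper value outside its range is refused whole. The fingers move at their own pace and stop on an object; the grip force is fixed at half the most. Time passes only in rows, so rows that repeat a pose let the fingers close, or fill a call up. It gives the time, the measured TCP pose, the force, the opening and the grip force at its end, in the units of the state.
- arm.read_state(): the state, without advancing time (a new reading comes with each control period).
- arm.capture(name): name is "side" or "top"; returns the picture (420x560x3 uint8, red, green, blue); there is no depth.
- arm.camera_params(name): a dict with "fx", "fy", "cx", "cy" (pixels), "T" (4x4, takes a point from camera to world coordinates). Camera axes: x right, y up, looking along -z (the intrinsics and any distortion apply to the point x, -y, -z); pixel columns grow to the right and rows downward; lengths in m; the calibration is good to about 2 mm. A picture is of the moment at which its call begins. camera_params takes no time and is no camera call.
- arm.close_job(): hands the job in; it is judged then, once.
The state is a dict: "time_s": time; "q": joint angles; "dq": joint speeds; "tau": joint torques, N m; "tcp_pos": TCP position; "ee_rot": TCP orientation; "wrist_force": force on the tool from outside, world axes, zero at the start; "moment": the same for the moment, N m; "gripper_width": finger opening in m; "grip_force": force on a finger pad.
Only numpy, scipy, OpenCV 4.12 (cv2) and the standard library are available. Lean on these libraries where they do the work, as an engineer would, in place of code of your own. Each camera call takes 0.05 s, during which the arm holds its last target. There are 200 camera calls.

### The job

The single-row blister strip in the aluminium nest is about to be sealed, but its six balls stand a little proud. Run a fingertip along the row from either end to the other, skipping none, and press each ball gently down, one after the other, until it is fully home in its pocket. Do not lift the strip, and leave it lying in the nest; leave the finished double-row sheet and everything else on the bench where it is.

Things in the scene. Friction and masses are not known exactly. Their poses are not given: they have to be found in the camera images.
- nest: Aluminium sealing nest fixed to the steel bench: a flat block 92 mm (its x) by 250 mm (its y) by 27 mm high whose recess holds one strip on a dark sponge cushion that gives 1 mm per 5 N, at most 3 mm, and rises again. Origin: centre of its underside, on the bench. The row of balls runs along its y axis. Left or right of centre, yaw up to 50 degrees either way.
- strip: Clear blister strip loose in the nest's recess (1.5 mm play), 52 (its x) by 216 (its y) by 18 mm; one centred row of six blue 28 mm candy balls along its y, 34 mm pitch. Origin: centre of its underside, 8 mm above the bench; axes parallel to the nest's. Flange top at 26 mm, nest lip at 27 mm. Ball tops: 39 mm above the bench when home, now 2.5 to 4 mm higher.
- ball1 (a joint): How far ball 1 of the strip is pressed down into its pocket, in m: 0 is 4 mm proud, 0.004 is home on the floor of the pocket. Each ball can only slide straight up and down in its snug pocket; it resists with about 1.5 N of friction, stays where it is left and does not spring back; home is a firm stop. Ball 1 sits at y = -85 mm in the strip's frame.
- ball2 (a joint): How far ball 2 of the strip is pressed down into its pocket, in m: 0 is 4 mm proud, 0.004 is home on the floor of the pocket. Each ball can only slide straight up and down in its snug pocket; it resists with about 1.5 N of friction, stays where it is left and does not spring back; home is a firm stop. Ball 2 sits at y = -51 mm in the strip's frame.
- ball3 (a joint): How far ball 3 of the strip is pressed down into its pocket, in m: 0 is 4 mm proud, 0.004 is home on the floor of the pocket. Each ball can only slide straight up and down in its snug pocket; it resists with about 1.5 N of friction, stays where it is left and does not spring back; home is a firm stop. Ball 3 sits at y = -17 mm in the strip's frame.
- ball4 (a joint): How far ball 4 of the strip is pressed down into its pocket, in m: 0 is 4 mm proud, 0.004 is home on the floor of the pocket. Each ball can only slide straight up and down in its snug pocket; it resists with about 1.5 N of friction, stays where it is left and does not spring back; home is a firm stop. Ball 4 sits at y = 17 mm in the strip's frame.
- ball5 (a joint): How far ball 5 of the strip is pressed down into its pocket, in m: 0 is 4 mm proud, 0.004 is home on the floor of the pocket. Each ball can only slide straight up and down in its snug pocket; it resists with about 1.5 N of friction, stays where it is left and does not spring back; home is a firm stop. Ball 5 sits at y = 51 mm in the strip's frame.
- ball6 (a joint): How far ball 6 of the strip is pressed down into its pocket, in m: 0 is 4 mm proud, 0.004 is home on the floor of the pocket. Each ball can only slide straight up and down in its snug pocket; it resists with about 1.5 N of friction, stays where it is left and does not spring back; home is a firm stop. Ball 6 sits at y = 85 mm in the strip's frame.
- ball1_top (a point): Topmost point of ball 1 of the strip (moves with the ball; 39 mm above the bench when the ball is home).
- ball6_top (a point): Topmost point of ball 6 of the strip (moves with the ball; 39 mm above the bench when the ball is home).
- sheet: Bystander: a finished, wider blister sheet lying loose on the bench on the other side of centre from the nest, 90 by 216 mm, with two rows of six of the same balls, all home; ball tops 31 mm above the bench. Origin: centre of its underside, rows along its y.
- cards: Bystander: loose stack of white lidding cards 46 by 206 by 15 mm, beside the nest on its -x side (gap about 2 cm), parallel to it. Origin: centre of its underside.
- tape: Bystander: narrow white roll of tape lying flat beside the nest on its +x side (gap about 15 mm), 84 mm in diameter, 18 mm high. Origin: centre of its underside.
- tape_wide: Bystander: wide yellow roll of tape lying flat at the back, 104 mm in diameter, 48 mm high. Origin: centre of its underside.
- tumbler: Bystander: glass tumbler at the back, 74 mm across, 105 mm high. Origin: centre of its underside.
- bottle: Bystander: orange bottle at the back, 64 mm across, 165 mm high. Origin: centre of its underside. (Unlisted fixed equipment lower than 0.25 m stands further out at the sides and at the back right.)
Mind the look-alikes: they are no part of the job. Leave any brown look-alike of the strip alone.

How it is judged:
By the outcome, as a careful person would: the job done as asked, in the order asked, and still so for the second after the job is handed in, with the robot touching nothing.
It also fails if it takes over 48 s, if anything falls off the work surface, if the arm or the gripper's body presses on something with over 40 N, if the wrist force passes 120 N, or if a joint passes its speed limit or range.

## Working session

There is one attempt and no reset: what is moved stays moved. The work goes in short steps, Python scripts to look and compute and a shell command to move; the robot and the scene stay as the last step left them, time stands still between calls to the robot, and variables do not carry over. Pictures are saved under pics/ and viewed, at most 10 in all, crops included, and the job is handed in when it is done.

```bash
mkdir -p pics; ls; python3 - <<'E'
from station import arm
import cv2,json
s=arm.read_state();print(s)
for n in("top","side"):
    cv2.imwrite(f"pics/{n}0.png",arm.capture(n)[:,:,::-1]);print(n,arm.camera_params(n))
E
```

```text
pics
{'time_s': 0.0, 'q': array([-1.3002579 ,  0.33390688,  0.03983458,  1.46627825, -0.01339326,
        1.34333939, -0.05851207]), 'dq': array([ 0.00026161,  0.000372  ,  0.00178976,  0.00114529, -0.00017568,
       -0.00064119,  0.00089231]), 'tau': array([ 2.17641505e-04, -6.58525729e+01,  1.36526227e+00, -4.05571747e+01,
        1.66052644e-02,  1.25157234e-02,  8.98965808e-07]), 'tcp_pos': array([0.2347274 , 0.60562878, 0.23041993]), 'ee_rot': array([-5.77429842e-01, -3.08786477e+00,  2.59823927e-03]), 'wrist_force': array([-0.61595678,  0.80483244, -0.72419794]), 'moment': array([-0.01047089,  0.00486828, -0.00891783]), 'grip_force': 0.0, 'gripper_width': 0.08529780539911158}
top {'fx': 459.6020061186157, 'fy': 459.6020061186157, 'cx': 279.6634303736466, 'cy': 207.10021662071995, 'T': array([[-0.01134648,  0.98837987, -0.15157997,  0.3090243 ],
       [-0.99974563, -0.00825827,  0.02098752, -0.01249583],
       [ 0.01949185,  0.15177955,  0.98822216,  1.13817486],
       [ 0.        ,  0.        ,  0.        ,  1.        ]])}
side {'fx': 435.211016149225, 'fy': 435.211016149225, 'cx': 281.2643614959903, 'cy': 212.0711558446352, 'T': array([[ 0.69458525,  0.49280181, -0.52411612, -0.15883971],
       [-0.71913804,  0.45557107, -0.52468608, -0.70013529],
       [-0.01979411,  0.74135105,  0.67082547,  0.92626584],
       [ 0.        ,  0.        ,  0.        ,  1.        ]])}
```

View pics/top0.png

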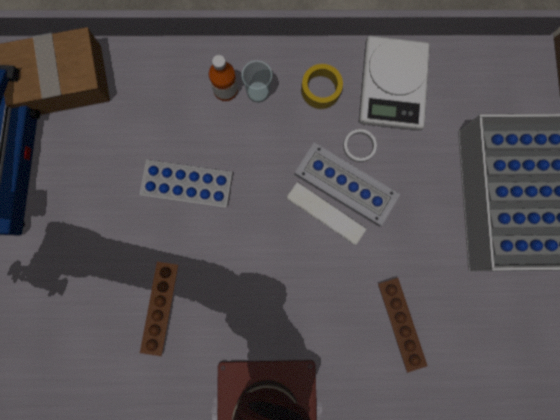

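View pics/side0.png

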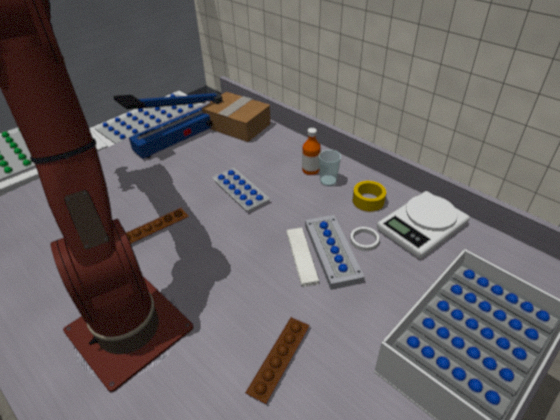

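The top view shows the nest at about (347,184), right of centre. Its ball row runs from (318,165) to (377,201). The cards are below it, the tape ring is at (360,145), and the double-row sheet is at (187,183). The side view agrees, with the row from about (324,225) to (343,267). Next I'll triangulate the balls.

```bash
cat > h.py <<'E'
from station import arm
import cv2,numpy as np
from scipy.spatial.transform import Rotation as R
def proj(n,P):
    c=arm.camera_params(n);T=c["T"];p=(np.atleast_2d(P)-T[:3,3])@T[:3,:3]
    return np.c_[c["cx"]+c["fx"]*p[:,0]/-p[:,2],c["cy"]+c["fy"]*p[:,1]/p[:,2]]
def onplane(n,uv,z):
    c=arm.camera_params(n);T=c["T"];uv=np.atleast_2d(uv)
    d=np.c_[(uv[:,0]-c["cx"])/c["fx"],-(uv[:,1]-c["cy"])/c["fy"],-np.ones(len(uv))]@T[:3,:3].T
    return T[:3,3]+d*((z-T[2,3])/d[:,2])[:,None]
def blobs(n,box,im=None):
    x0,y0,x1,y1=box;im=(arm.capture(n) if im is None else im)[y0:y1,x0:x1]
    im=cv2.resize(im,None,fx=4,fy=4,interpolation=cv2.INTER_CUBIC)
    h=cv2.cvtColor(im,cv2.COLOR_RGB2HSV)
    m=cv2.inRange(h,(105,130,40),(130,255,255))
    k,_,st,ce=cv2.connectedComponentsWithStats(m)
    o=[((ce[i]+.5)/4-.5+[x0,y0]).tolist()+[st[i,4]/16] for i in range(1,k) if st[i,4]>300]
    return np.array(sorted(o))
E
python3 - <<'E'
from h import *
np.set_printoptions(precision=4,suppress=True)
im=lambda n:cv2.imread(f"pics/{n}0.png")[:,:,::-1]
for n,b in (("top",(295,143,400,225)),("side",(300,210,365,290))):
    o=blobs(n,b,im(n));print(n,o)
    P=onplane(n,o[:,:2],.0285);print(P)
    d=P[-1]-P[0];print("mean",P.mean(0),"pitch",np.linalg.norm(d)/5,"ang",np.degrees(np.arctan2(d[1],d[0])))
print(R.from_rotvec(arm.read_state()["ee_rot"]).as_matrix())
E
```

```text
top [[317.7941 164.8531  60.625 ]
 [329.4841 172.0587  59.875 ]
 [341.2646 179.2433  59.4375]
 [353.1467 186.4453  61.125 ]
 [365.0501 193.6227  60.25  ]
 [377.0212 200.8161  61.5625]]
[[ 0.5845 -0.1319  0.0285]
 [ 0.566  -0.1605  0.0285]
 [ 0.5476 -0.1892  0.0285]
 [ 0.5293 -0.218   0.0285]
 [ 0.5111 -0.2468  0.0285]
 [ 0.4929 -0.2756  0.0285]]
mean [ 0.5386 -0.2037  0.0285] pitch 0.03409214295828204 ang -122.5333460420161
side [[328.9286 237.2893 191.    ]
 [338.2486 258.21    51.8125]
 [342.461  267.2843  53.75  ]]
[[ 0.558  -0.1741  0.0285]
 [ 0.5131 -0.2438  0.0285]
 [ 0.4952 -0.2724  0.0285]]
mean [ 0.5221 -0.2301  0.0285] pitch 0.023324850821172225 ang -122.54897156958444
[[-0.9324  0.3615 -0.0004]
 [ 0.3615  0.9324 -0.0014]
 [-0.0001 -0.0014 -1.    ]]
```

```bash
cat >> h.py <<'E'
C=np.array([.5390,-.2030]);A=np.radians(57.5);U=np.array([np.cos(A),np.sin(A)])
def ball(i): return C+U*(i-3.5)*.034
def togo(xy,z):
    s=arm.read_state();M=R.from_rotvec(s["ee_rot"]).as_matrix()
    G=np.c_[np.r_[U,0],np.r_[U[1],-U[0],0],[0,0,-1]]
    print("t",round(s["time_s"],2),"tcp",s["tcp_pos"].round(4),"F",s["wrist_force"].round(2),
     "shift mm",(M.T@(np.r_[xy,z]-s["tcp_pos"])*1e3).round(1),"turn",R.from_matrix(M.T@G).as_rotvec().round(3),"q1,7",s["q"][[0,6]].round(2))
E
python3 -m creep '[{"x":-26,"y":-20,"rz":0.1,"hand":-1},{"x":-56,"y":-42,"rz":0.22,"hand":-1},{"x":-90,"y":-65,"rz":0.34,"hand":-1},{"x":-124,"y":-89,"rz":0.46,"hand":-1},{"x":-158,"y":-113,"rz":0.58,"hand":-1}]'
python3 -c "
from h import *
togo([.5,.2],.231);togo(ball(6),.12)"
```

```text
t 0.1 tcp [0.2348 0.6057 0.2305] F [-0.03 -0.76  0.12] shift mm [-393.9 -282.4   -0. ] turn [-1.000e-03  1.000e-03  1.768e+00] q1,7 [-1.3  -0.06]
t 0.1 tcp [0.2348 0.6057 0.2305] F [-0.03 -0.76  0.12] shift mm [-592.6 -560.5  111.4] turn [-1.000e-03  1.000e-03  1.768e+00] q1,7 [-1.3  -0.06]invalid input
```

```bash
python3 -m creep '[{"x":-26,"y":-20,"z":0,"rx":0,"ry":0,"rz":0.1,"hand":-1},{"x":-56,"y":-42,"z":0,"rx":0,"ry":0,"rz":0.22,"hand":-1},{"x":-90,"y":-65,"z":0,"rx":0,"ry":0,"rz":0.34,"hand":-1},{"x":-124,"y":-89,"z":0,"rx":0,"ry":0,"rz":0.46,"hand":-1},{"x":-158,"y":-113,"z":0,"rx":0,"ry":0,"rz":0.58,"hand":-1}]'
python3 -c "
from h import *
togo([.5,.2],.231);togo(ball(6),.12)"
```

```text
time_s: 0.52
tcp_pos: [0.342, 0.4417, 0.2309]
ee_rot: [-1.444, -2.79, 0.001]
wrist_force: [0.7, 0.7, 0.6]
gripper_width: 0.0254
grip_force: 0.0
t 0.52 tcp [0.342  0.4417 0.2309] F [0.71 0.66 0.59] shift mm [-288.6  -10.5   -0. ] turn [-0.     0.     1.183] q1,7 [-1.17 -0.35]
t 0.52 tcp [0.342  0.4417 0.2309] F [0.71 0.66 0.59] shift mm [-608.  -132.5  111.1] turn [-0.     0.     1.183] q1,7 [-1.17 -0.35]
```

```bash
python3 -m creep '[{"x":-38,"y":-2,"z":0,"rx":0,"ry":0,"rz":0.12,"hand":-1},{"x":-76,"y":-4,"z":0,"rx":0,"ry":0,"rz":0.24,"hand":-1},{"x":-114,"y":-6,"z":0,"rx":0,"ry":0,"rz":0.36,"hand":-1},{"x":-152,"y":-8,"z":0,"rx":0,"ry":0,"rz":0.48,"hand":-1},{"x":-190,"y":-9,"z":0,"rx":0,"ry":0,"rz":0.6,"hand":-1}]'
python3 -c "
from h import *
togo([.5,.2],.231);togo(ball(6),.12)"
```

```text
time_s: 0.93
tcp_pos: [0.445, 0.2819, 0.2312]
ee_rot: [-2.204, -2.238, 0.0]
wrist_force: [1.4, 0.2, -0.6]
gripper_width: -0.0003
grip_force: 0.0
t 0.93 tcp [0.445  0.2819 0.2312] F [ 1.36  0.19 -0.62] shift mm [-82.7  53.7   0.2] turn [-0.     0.     0.582] q1,7 [-1.  -0.6]
t 0.93 tcp [0.445  0.2819 0.2312] F [ 1.36  0.19 -0.62] shift mm [-415.3  133.4  111.1] turn [-0.     0.     0.582] q1,7 [-1.  -0.6]
```

```bash
python3 -m creep '[{"x":-38,"y":13,"z":5,"rx":0,"ry":0,"rz":0.12,"hand":-1},{"x":-76,"y":26,"z":12,"rx":0,"ry":0,"rz":0.24,"hand":-1},{"x":-114,"y":38,"z":20,"rx":0,"ry":0,"rz":0.36,"hand":-1},{"x":-152,"y":50,"z":28,"rx":0,"ry":0,"rz":0.48,"hand":-1},{"x":-188,"y":61,"z":35,"rx":0,"ry":0,"rz":0.582,"hand":-1}]'
python3 -c "
from h import *
togo(ball(6),.06)"
```

```text
time_s: 1.35
tcp_pos: [0.5096, 0.0948, 0.1958]
ee_rot: [-2.755, -1.51, 0.0]
wrist_force: [0.4, -0.0, -0.3]
gripper_width: -0.0001
grip_force: 0.0
t 1.35 tcp [0.5096 0.0948 0.1958] F [ 0.38 -0.02 -0.34] shift mm [-150.2  184.8  135.8] turn [-0.  0. -0.] q1,7 [-0.8  -0.79]
```

```bash
python3 -m creep '[{"x":-22,"y":28,"z":15,"rx":0,"ry":0,"rz":0,"hand":-1},{"x":-44,"y":56,"z":30,"rx":0,"ry":0,"rz":0,"hand":-1},{"x":-66,"y":84,"z":45,"rx":0,"ry":0,"rz":0,"hand":-1},{"x":-88,"y":110,"z":58,"rx":0,"ry":0,"rz":0,"hand":-1},{"x":-108,"y":134,"z":70,"rx":0,"ry":0,"rz":0,"hand":-1}]'
python3 -m creep '[{"x":-16,"y":20,"z":15,"rx":0,"ry":0,"rz":0,"hand":-1},{"x":-30,"y":36,"z":30,"rx":0,"ry":0,"rz":0,"hand":-1},{"x":-39,"y":47,"z":42,"rx":0,"ry":0,"rz":0,"hand":-1},{"x":-42,"y":51,"z":50,"rx":0,"ry":0,"rz":0,"hand":-1},{"x":-42,"y":51,"z":56,"rx":0,"ry":0,"rz":0,"hand":-1}]'
python3 - <<'E'
from h import *
togo(ball(6),.06);print(arm.read_state()["q"].round(2))
a=arm.capture("side");b=arm.capture("top")
pt=arm.read_state()["tcp_pos"];print(proj("side",pt),proj("top",pt))
A=cv2.resize(a[170:300,270:400],(400,400));B=cv2.resize(b[110:240,280:410],(400,400))
cv2.imwrite("pics/c1.png",np.hstack([A,B])[:,:,::-1])
E
```

```text
time_s: 1.77
tcp_pos: [0.5655, -0.0678, 0.1253]
ee_rot: [2.75, 1.519, -0.001]
wrist_force: [0.2, 0.9, 0.1]
gripper_width: -0.0004
grip_force: 0.0
time_s: 2.18
tcp_pos: [0.5859, -0.1296, 0.0692]
ee_rot: [-2.751, -1.517, 0.003]
wrist_force: [0.2, 0.6, 0.1]
gripper_width: -0.0001
grip_force: 0.0
t 2.18 tcp [ 0.5859 -0.1296  0.0692] F [0.16 0.62 0.11] shift mm [-2.1 -0.1  9.2] turn [-0.001  0.001  0.004] q1,7 [-0.38 -0.17]
[-0.38  0.43  0.66  1.79 -0.3   1.02 -0.17]
[[323.22961871 214.59550634]] [[317.5167615  160.25633258]]
```

View pics/c1.png

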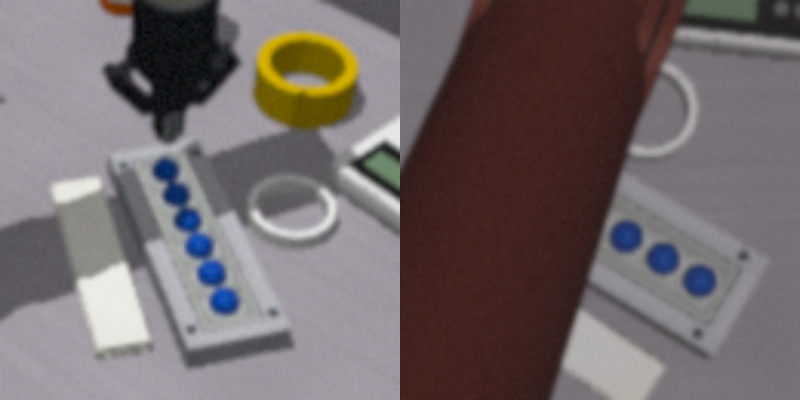

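The crop shows the shut fingertip, at (168,135), about 3 cm directly above ball 6, at (165,168). I'll go down slowly.

```bash
python3 -m creep '[{"x":-1,"y":0,"z":6,"rx":0,"ry":0,"rz":0,"hand":-1},{"x":-2,"y":0,"z":13,"rx":0,"ry":0,"rz":0,"hand":-1},{"x":-2,"y":0,"z":19,"rx":0,"ry":0,"rz":0,"hand":-1},{"x":-2,"y":0,"z":23,"rx":0,"ry":0,"rz":0,"hand":-1},{"x":-2,"y":0,"z":24,"rx":0,"ry":0,"rz":0,"hand":-1}]'
python3 -m creep '[{"x":0,"y":0,"z":0.8,"rx":0,"ry":0,"rz":0,"hand":-1},{"x":0,"y":0,"z":1.6,"rx":0,"ry":0,"rz":0,"hand":-1},{"x":0,"y":0,"z":2.4,"rx":0,"ry":0,"rz":0,"hand":-1},{"x":0,"y":0,"z":3,"rx":0,"ry":0,"rz":0,"hand":-1},{"x":0,"y":0,"z":3,"rx":0,"ry":0,"rz":0,"hand":-1}]'
python3 -m creep '[{"x":0,"y":0,"z":0.6,"rx":0,"ry":0,"rz":0,"hand":-1},{"x":0,"y":0,"z":1.2,"rx":0,"ry":0,"rz":0,"hand":-1},{"x":0,"y":0,"z":1.8,"rx":0,"ry":0,"rz":0,"hand":-1},{"x":0,"y":0,"z":2,"rx":0,"ry":0,"rz":0,"hand":-1},{"x":0,"y":0,"z":2,"rx":0,"ry":0,"rz":0,"hand":-1}]'
python3 -c "
from h import *
togo(ball(6),.0385)"
```

```text
time_s: 2.7
tcp_pos: [0.5849, -0.1295, 0.0455]
ee_rot: [-2.749, -1.52, 0.001]
wrist_force: [0.4, 0.4, 0.4]
gripper_width: -0.0003
grip_force: 0.0
time_s: 3.12
tcp_pos: [0.5854, -0.13, 0.0434]
ee_rot: [2.75, 1.52, 0.0]
wrist_force: [0.4, -0.4, 1.0]
gripper_width: -0.0
grip_force: 0.0
time_s: 3.53
tcp_pos: [0.5854, -0.1301, 0.0414]
ee_rot: [2.749, 1.52, 0.0]
wrist_force: [0.3, -0.9, 2.2]
gripper_width: -0.0003
grip_force: 0.6
t 3.53 tcp [ 0.5854 -0.1301  0.0414] F [ 0.27 -0.91  2.18] shift mm [-1.5  0.   2.9] turn [ 0.    -0.     0.006] q1,7 [-0.37 -0.15]
```

```bash
python3 -m creep '[{"x":0,"y":0,"z":0.6,"rx":0,"ry":0,"rz":0,"hand":-1},{"x":0,"y":0,"z":1.2,"rx":0,"ry":0,"rz":0,"hand":-1},{"x":0,"y":0,"z":1.8,"rx":0,"ry":0,"rz":0,"hand":-1},{"x":0,"y":0,"z":2.4,"rx":0,"ry":0,"rz":0,"hand":-1},{"x":0,"y":0,"z":2.4,"rx":0,"ry":0,"rz":0,"hand":-1}]'
python3 -m creep '[{"x":0,"y":0,"z":0.3,"rx":0,"ry":0,"rz":0,"hand":-1},{"x":0,"y":0,"z":0.6,"rx":0,"ry":0,"rz":0,"hand":-1},{"x":0,"y":0,"z":0.8,"rx":0,"ry":0,"rz":0,"hand":-1},{"x":0,"y":0,"z":0.8,"rx":0,"ry":0,"rz":0,"hand":-1},{"x":0,"y":0,"z":0.8,"rx":0,"ry":0,"rz":0,"hand":-1}]'
```

```text
time_s: 3.95
tcp_pos: [0.5854, -0.13, 0.0388]
ee_rot: [2.749, 1.52, 0.0]
wrist_force: [0.1, 0.0, 1.9]
gripper_width: -0.0001
grip_force: 0.6
time_s: 4.37
tcp_pos: [0.5854, -0.1301, 0.0383]
ee_rot: [2.75, 1.519, 0.0]
wrist_force: [0.6, -0.1, 3.2]
gripper_width: 0.0002
grip_force: 1.6
```

```bash
python3 -m creep '[{"x":0,"y":0,"z":0.3,"rx":0,"ry":0,"rz":0,"hand":-1},{"x":0,"y":0,"z":0.6,"rx":0,"ry":0,"rz":0,"hand":-1},{"x":0,"y":0,"z":0.8,"rx":0,"ry":0,"rz":0,"hand":-1},{"x":0,"y":0,"z":0.8,"rx":0,"ry":0,"rz":0,"hand":-1},{"x":0,"y":0,"z":0.8,"rx":0,"ry":0,"rz":0,"hand":-1}]'
```

```text
time_s: 4.78
tcp_pos: [0.5855, -0.1301, 0.0376]
ee_rot: [2.75, 1.52, 0.0]
wrist_force: [-0.1, -0.2, 5.9]
gripper_width: 0.0001
grip_force: 3.0
```

```bash
python3 -m creep '[{"x":0,"y":0,"z":-4,"rx":0,"ry":0,"rz":0,"hand":-1},{"x":0,"y":0,"z":-12,"rx":0,"ry":0,"rz":0,"hand":-1},{"x":-12,"y":0,"z":-12,"rx":0,"ry":0,"rz":0,"hand":-1},{"x":-26,"y":0,"z":-12,"rx":0,"ry":0,"rz":0,"hand":-1},{"x":-36,"y":0,"z":-12,"rx":0,"ry":0,"rz":0,"hand":-1}]'
python3 -m creep '[{"x":0,"y":0,"z":1,"rx":0,"ry":0,"rz":0,"hand":-1},{"x":0,"y":0,"z":3,"rx":0,"ry":0,"rz":0,"hand":-1},{"x":0,"y":0,"z":5,"rx":0,"ry":0,"rz":0,"hand":-1},{"x":0,"y":0,"z":6.5,"rx":0,"ry":0,"rz":0,"hand":-1},{"x":0,"y":0,"z":7.5,"rx":0,"ry":0,"rz":0,"hand":-1}]'
python3 -m creep '[{"x":0,"y":0,"z":0.7,"rx":0,"ry":0,"rz":0,"hand":-1},{"x":0,"y":0,"z":1.4,"rx":0,"ry":0,"rz":0,"hand":-1},{"x":0,"y":0,"z":2.1,"rx":0,"ry":0,"rz":0,"hand":-1},{"x":0,"y":0,"z":2.8,"rx":0,"ry":0,"rz":0,"hand":-1},{"x":0,"y":0,"z":3.4,"rx":0,"ry":0,"rz":0,"hand":-1}]'
python3 -c "
from h import *
togo(ball(5),.0375)"
```

```text
time_s: 5.2
tcp_pos: [0.5646, -0.1627, 0.0493]
ee_rot: [2.75, 1.518, -0.001]
wrist_force: [-0.1, 0.2, 0.7]
gripper_width: 0.0003
grip_force: 0.0
time_s: 5.62
tcp_pos: [0.5663, -0.1599, 0.0414]
ee_rot: [-2.749, -1.521, 0.0]
wrist_force: [-1.0, 0.1, 2.1]
gripper_width: -0.0001
grip_force: 0.7
time_s: 6.03
tcp_pos: [0.5664, -0.1603, 0.0384]
ee_rot: [2.749, 1.52, 0.0]
wrist_force: [-0.6, 2.0, 2.2]
gripper_width: 0.0
grip_force: 1.3
t 6.03 tcp [ 0.5664 -0.1603  0.0384] F [-0.59  1.97  2.16] shift mm [ 0.3 -0.1  0.9] turn [ 0.    -0.     0.006] q1,7 [-0.33 -0.09]
```

```bash
python3 -m creep '[{"x":0,"y":0,"z":0.4,"rx":0,"ry":0,"rz":0,"hand":-1},{"x":0,"y":0,"z":0.8,"rx":0,"ry":0,"rz":0,"hand":-1},{"x":0,"y":0,"z":1,"rx":0,"ry":0,"rz":0,"hand":-1},{"x":0,"y":0,"z":1,"rx":0,"ry":0,"rz":0,"hand":-1},{"x":0,"y":0,"z":1,"rx":0,"ry":0,"rz":0,"hand":-1}]'
```

```text
time_s: 6.45
tcp_pos: [0.5664, -0.1603, 0.0377]
ee_rot: [-2.749, -1.52, -0.001]
wrist_force: [-1.0, 2.1, 5.3]
gripper_width: 0.0
grip_force: 2.7
```

Ball 5 is home: 5.3 N at 37.7 mm. On to ball 4, with a settle before the descent.

```bash
python3 -m creep '[{"x":0,"y":0,"z":-4,"rx":0,"ry":0,"rz":0,"hand":-1},{"x":0,"y":0,"z":-12,"rx":0,"ry":0,"rz":0,"hand":-1},{"x":-12,"y":0,"z":-12,"rx":0,"ry":0,"rz":0,"hand":-1},{"x":-26,"y":0,"z":-12,"rx":0,"ry":0,"rz":0,"hand":-1},{"x":-34,"y":0,"z":-12,"rx":0,"ry":0,"rz":0,"hand":-1}]'
python3 -m creep '[{"x":0,"y":0,"z":0,"rx":0,"ry":0,"rz":0,"hand":-1},{"x":0,"y":0,"z":0,"rx":0,"ry":0,"rz":0,"hand":-1},{"x":0,"y":0,"z":1,"rx":0,"ry":0,"rz":0,"hand":-1},{"x":0,"y":0,"z":3,"rx":0,"ry":0,"rz":0,"hand":-1},{"x":0,"y":0,"z":5,"rx":0,"ry":0,"rz":0,"hand":-1}]'
python3 -m creep '[{"x":0,"y":0,"z":1,"rx":0,"ry":0,"rz":0,"hand":-1},{"x":0,"y":0,"z":2,"rx":0,"ry":0,"rz":0,"hand":-1},{"x":0,"y":0,"z":3,"rx":0,"ry":0,"rz":0,"hand":-1},{"x":0,"y":0,"z":4,"rx":0,"ry":0,"rz":0,"hand":-1},{"x":0,"y":0,"z":5,"rx":0,"ry":0,"rz":0,"hand":-1}]'
python3 -m creep '[{"x":0,"y":0,"z":0.6,"rx":0,"ry":0,"rz":0,"hand":-1},{"x":0,"y":0,"z":1.2,"rx":0,"ry":0,"rz":0,"hand":-1},{"x":0,"y":0,"z":1.8,"rx":0,"ry":0,"rz":0,"hand":-1},{"x":0,"y":0,"z":2,"rx":0,"ry":0,"rz":0,"hand":-1},{"x":0,"y":0,"z":2,"rx":0,"ry":0,"rz":0,"hand":-1}]'
python3 -c "
from h import *
togo(ball(4),.0375)"
```

```text
time_s: 6.87
tcp_pos: [0.5463, -0.192, 0.0495]
ee_rot: [2.751, 1.516, -0.001]
wrist_force: [-0.5, 0.2, -0.3]
gripper_width: -0.0
grip_force: 0.0
time_s: 7.28
tcp_pos: [0.5484, -0.1887, 0.0442]
ee_rot: [-2.749, -1.521, -0.0]
wrist_force: [-0.2, 0.6, 0.3]
gripper_width: -0.0001
grip_force: 0.0
time_s: 7.7
tcp_pos: [0.5482, -0.1891, 0.0394]
ee_rot: [-2.749, -1.52, -0.0]
wrist_force: [-1.3, 1.0, 0.5]
gripper_width: -0.0001
grip_force: 0.7
time_s: 8.12
tcp_pos: [0.5482, -0.1892, 0.0377]
ee_rot: [-2.749, -1.52, -0.001]
wrist_force: [-1.8, 1.5, 5.8]
gripper_width: -0.0003
grip_force: 2.8
t 8.12 tcp [ 0.5482 -0.1892  0.0377] F [-1.84  1.54  5.85] shift mm [ 0.4 -0.3  0.2] turn [ 0.    -0.     0.006] q1,7 [-0.28 -0.04]
```

Ball 4 is home at 5.8 N. Balls 3 and 2 next.

```bash
python3 -m creep '[{"x":0,"y":0,"z":-4,"rx":0,"ry":0,"rz":0,"hand":-1},{"x":0,"y":0,"z":-12,"rx":0,"ry":0,"rz":0,"hand":-1},{"x":-12,"y":0,"z":-12,"rx":0,"ry":0,"rz":0,"hand":-1},{"x":-26,"y":0,"z":-12,"rx":0,"ry":0,"rz":0,"hand":-1},{"x":-34,"y":0,"z":-12,"rx":0,"ry":0,"rz":0,"hand":-1}]'
python3 -m creep '[{"x":0,"y":0,"z":0,"rx":0,"ry":0,"rz":0,"hand":-1},{"x":0,"y":0,"z":0,"rx":0,"ry":0,"rz":0,"hand":-1},{"x":0,"y":0,"z":1,"rx":0,"ry":0,"rz":0,"hand":-1},{"x":0,"y":0,"z":3,"rx":0,"ry":0,"rz":0,"hand":-1},{"x":0,"y":0,"z":5,"rx":0,"ry":0,"rz":0,"hand":-1}]'
python3 -m creep '[{"x":0,"y":0,"z":1,"rx":0,"ry":0,"rz":0,"hand":-1},{"x":0,"y":0,"z":2,"rx":0,"ry":0,"rz":0,"hand":-1},{"x":0,"y":0,"z":3,"rx":0,"ry":0,"rz":0,"hand":-1},{"x":0,"y":0,"z":4,"rx":0,"ry":0,"rz":0,"hand":-1},{"x":0,"y":0,"z":5,"rx":0,"ry":0,"rz":0,"hand":-1}]'
python3 -m creep '[{"x":0,"y":0,"z":0.6,"rx":0,"ry":0,"rz":0,"hand":-1},{"x":0,"y":0,"z":1.2,"rx":0,"ry":0,"rz":0,"hand":-1},{"x":0,"y":0,"z":1.8,"rx":0,"ry":0,"rz":0,"hand":-1},{"x":0,"y":0,"z":2,"rx":0,"ry":0,"rz":0,"hand":-1},{"x":0,"y":0,"z":2,"rx":0,"ry":0,"rz":0,"hand":-1}]'
python3 -c "
from h import *
togo(ball(3),.0375);print(arm.read_state()['q'].round(2))"
```

```text
time_s: 8.53
tcp_pos: [0.5283, -0.2207, 0.0496]
ee_rot: [2.75, 1.517, -0.001]
wrist_force: [-1.3, 0.3, -0.0]
gripper_width: -0.0
grip_force: 0.0
time_s: 8.95
tcp_pos: [0.5302, -0.2175, 0.0441]
ee_rot: [-2.749, -1.521, 0.0]
wrist_force: [0.2, -0.1, -0.4]
gripper_width: -0.0004
grip_force: 0.0
time_s: 9.37
tcp_pos: [0.5301, -0.2179, 0.0394]
ee_rot: [-2.749, -1.52, -0.0]
wrist_force: [-0.6, 1.0, 1.9]
gripper_width: 0.0001
grip_force: 0.7
time_s: 9.78
tcp_pos: [0.5301, -0.2179, 0.0377]
ee_rot: [-2.749, -1.52, -0.001]
wrist_force: [-1.5, 2.6, 5.9]
gripper_width: 0.0002
grip_force: 2.8
t 9.78 tcp [ 0.5301 -0.2179  0.0377] F [-1.51  2.57  5.89] shift mm [ 0.4 -0.5  0.2] turn [ 0.    -0.     0.006] q1,7 [-0.24  0.02]
[-0.24  0.42  0.67  1.89 -0.32  0.94  0.02]
```

```bash
python3 -m creep '[{"x":0,"y":0,"z":-4,"rx":0,"ry":0,"rz":0,"hand":-1},{"x":0,"y":0,"z":-12,"rx":0,"ry":0,"rz":0,"hand":-1},{"x":-12,"y":0,"z":-12,"rx":0,"ry":0,"rz":0,"hand":-1},{"x":-26,"y":0,"z":-12,"rx":0,"ry":0,"rz":0,"hand":-1},{"x":-34,"y":0,"z":-12,"rx":0,"ry":0,"rz":0,"hand":-1}]'
python3 -m creep '[{"x":0,"y":0,"z":0,"rx":0,"ry":0,"rz":0,"hand":-1},{"x":0,"y":0,"z":0,"rx":0,"ry":0,"rz":0,"hand":-1},{"x":0,"y":0,"z":1,"rx":0,"ry":0,"rz":0,"hand":-1},{"x":0,"y":0,"z":3,"rx":0,"ry":0,"rz":0,"hand":-1},{"x":0,"y":0,"z":5,"rx":0,"ry":0,"rz":0,"hand":-1}]'
python3 -m creep '[{"x":0,"y":0,"z":1,"rx":0,"ry":0,"rz":0,"hand":-1},{"x":0,"y":0,"z":2,"rx":0,"ry":0,"rz":0,"hand":-1},{"x":0,"y":0,"z":3,"rx":0,"ry":0,"rz":0,"hand":-1},{"x":0,"y":0,"z":4,"rx":0,"ry":0,"rz":0,"hand":-1},{"x":0,"y":0,"z":5,"rx":0,"ry":0,"rz":0,"hand":-1}]'
python3 -m creep '[{"x":0,"y":0,"z":0.6,"rx":0,"ry":0,"rz":0,"hand":-1},{"x":0,"y":0,"z":1.2,"rx":0,"ry":0,"rz":0,"hand":-1},{"x":0,"y":0,"z":1.8,"rx":0,"ry":0,"rz":0,"hand":-1},{"x":0,"y":0,"z":2,"rx":0,"ry":0,"rz":0,"hand":-1},{"x":0,"y":0,"z":2,"rx":0,"ry":0,"rz":0,"hand":-1}]'
python3 -c "
from h import *
togo(ball(2),.0375)"
```

```text
time_s: 10.2
tcp_pos: [0.5102, -0.2494, 0.0496]
ee_rot: [2.75, 1.517, -0.001]
wrist_force: [0.0, -0.0, -0.3]
gripper_width: 0.0002
grip_force: 0.0
time_s: 10.62
tcp_pos: [0.5121, -0.2463, 0.0441]
ee_rot: [-2.749, -1.521, 0.0]
wrist_force: [0.4, -0.1, -0.4]
gripper_width: 0.0001
grip_force: 0.0
time_s: 11.03
tcp_pos: [0.512, -0.2466, 0.0394]
ee_rot: [-2.749, -1.52, -0.0]
wrist_force: [-0.2, 1.6, 1.2]
gripper_width: -0.0001
grip_force: 0.7
time_s: 11.45
tcp_pos: [0.512, -0.2467, 0.0377]
ee_rot: [-2.749, -1.52, -0.001]
wrist_force: [-1.0, 2.6, 6.2]
gripper_width: 0.0002
grip_force: 2.8
t 11.45 tcp [ 0.512  -0.2467  0.0377] F [-1.02  2.59  6.19] shift mm [ 0.4 -0.7  0.2] turn [ 0.    -0.     0.006] q1,7 [-0.19  0.08]
```

```bash
python3 -m creep '[{"x":0,"y":0,"z":-4,"rx":0,"ry":0,"rz":0,"hand":-1},{"x":0,"y":0,"z":-12,"rx":0,"ry":0,"rz":0,"hand":-1},{"x":-12,"y":0,"z":-12,"rx":0,"ry":0,"rz":0,"hand":-1},{"x":-26,"y":0,"z":-12,"rx":0,"ry":0,"rz":0,"hand":-1},{"x":-34,"y":-0.5,"z":-12,"rx":0,"ry":0,"rz":0,"hand":-1}]'
python3 -m creep '[{"x":0,"y":0,"z":0,"rx":0,"ry":0,"rz":0,"hand":-1},{"x":0,"y":0,"z":0,"rx":0,"ry":0,"rz":0,"hand":-1},{"x":0,"y":0,"z":1,"rx":0,"ry":0,"rz":0,"hand":-1},{"x":0,"y":0,"z":3,"rx":0,"ry":0,"rz":0,"hand":-1},{"x":0,"y":0,"z":5,"rx":0,"ry":0,"rz":0,"hand":-1}]'
python3 -m creep '[{"x":0,"y":0,"z":1,"rx":0,"ry":0,"rz":0,"hand":-1},{"x":0,"y":0,"z":2,"rx":0,"ry":0,"rz":0,"hand":-1},{"x":0,"y":0,"z":3,"rx":0,"ry":0,"rz":0,"hand":-1},{"x":0,"y":0,"z":4,"rx":0,"ry":0,"rz":0,"hand":-1},{"x":0,"y":0,"z":5,"rx":0,"ry":0,"rz":0,"hand":-1}]'
python3 -m creep '[{"x":0,"y":0,"z":0.6,"rx":0,"ry":0,"rz":0,"hand":-1},{"x":0,"y":0,"z":1.2,"rx":0,"ry":0,"rz":0,"hand":-1},{"x":0,"y":0,"z":1.8,"rx":0,"ry":0,"rz":0,"hand":-1},{"x":0,"y":0,"z":2,"rx":0,"ry":0,"rz":0,"hand":-1},{"x":0,"y":0,"z":2,"rx":0,"ry":0,"rz":0,"hand":-1}]'
python3 -c "
from h import *
togo(ball(1),.0375)"
```

```text
time_s: 11.87
tcp_pos: [0.4922, -0.2776, 0.0499]
ee_rot: [2.75, 1.517, -0.0]
wrist_force: [-0.3, -0.4, -0.5]
gripper_width: 0.0
grip_force: 0.0
time_s: 12.28
tcp_pos: [0.4937, -0.2747, 0.0441]
ee_rot: [-2.749, -1.521, -0.0]
wrist_force: [-0.0, 0.6, 0.1]
gripper_width: 0.0001
grip_force: 0.0
time_s: 12.7
tcp_pos: [0.4935, -0.2752, 0.0394]
ee_rot: [-2.749, -1.52, -0.0]
wrist_force: [0.3, 1.7, 1.8]
gripper_width: -0.0001
grip_force: 0.7
time_s: 13.12
tcp_pos: [0.4936, -0.2753, 0.0377]
ee_rot: [-2.75, -1.52, -0.001]
wrist_force: [-0.6, 2.6, 4.8]
gripper_width: 0.0
grip_force: 2.7
t 13.12 tcp [ 0.4936 -0.2753  0.0377] F [-0.63  2.63  4.83] shift mm [ 0.4 -0.5  0.2] turn [ 0.    -0.     0.006] q1,7 [-0.14  0.14]
```

All six balls have bottomed out. I'll lift clear and check.

```bash
python3 -m creep '[{"x":0,"y":0,"z":-4,"rx":0,"ry":0,"rz":0,"hand":-1},{"x":0,"y":0,"z":-20,"rx":0,"ry":0,"rz":0,"hand":-1},{"x":0,"y":0,"z":-50,"rx":0,"ry":0,"rz":0,"hand":-1},{"x":0,"y":0,"z":-80,"rx":0,"ry":0,"rz":0,"hand":-1},{"x":0,"y":0,"z":-110,"rx":0,"ry":0,"rz":0,"hand":-1}]'
python3 -m creep '[{"x":0,"y":0,"z":-20,"rx":0,"ry":0,"rz":0,"hand":-1},{"x":0,"y":0,"z":-40,"rx":0,"ry":0,"rz":0,"hand":-1},{"x":0,"y":0,"z":-50,"rx":0,"ry":0,"rz":0,"hand":-1},{"x":0,"y":0,"z":-50,"rx":0,"ry":0,"rz":0,"hand":-1},{"x":0,"y":0,"z":-50,"rx":0,"ry":0,"rz":0,"hand":-1}]'
python3 - <<'E'
from h import *
a=arm.capture("side")[170:300,270:400];z=cv2.imread("pics/side0.png")[170:300,270:400,::-1]
cv2.imwrite("pics/c2.png",np.hstack([cv2.resize(z,(400,400)),cv2.resize(a,(400,400))])[:,:,::-1])
E
```

```text
time_s: 13.53
tcp_pos: [0.4927, -0.2758, 0.1486]
ee_rot: [2.75, 1.519, -0.002]
wrist_force: [0.8, 0.3, 1.3]
gripper_width: -0.0001
grip_force: 0.0
time_s: 13.95
tcp_pos: [0.4933, -0.2754, 0.197]
ee_rot: [2.749, 1.52, 0.0]
wrist_force: [-0.1, -0.3, -0.7]
gripper_width: -0.0001
grip_force: 0.0
```

View pics/c2.png

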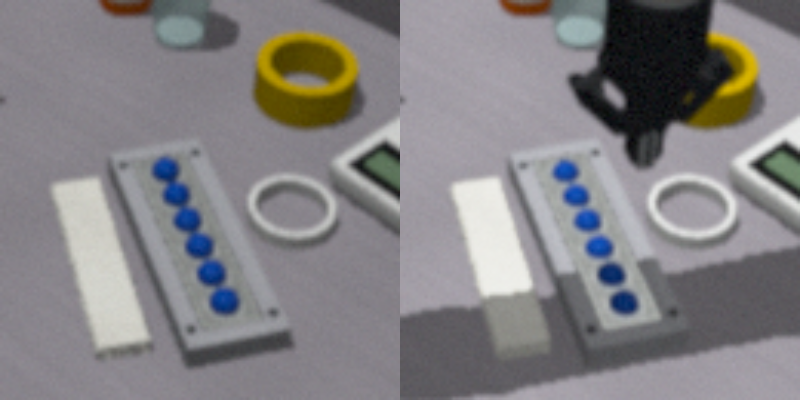

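The before (left) and after (right) crops show all six balls sitting lower. The strip is in the nest, and the cards and tape have not moved. Handing in.

```bash
python3 -c "
from station import arm
print(arm.close_job())"
```

```text
the job is handed in; nothing more can be done
None
```

I pressed all six balls home in order from ball 6 to ball 1, each to about 5–6 N. The strip is still in the nest, nothing else was touched, and I handed the job in at about 14 s of the 48 s allowed.

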